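Re-rack the touch-up spray cans in reverse order

TASK

Move the four spray cans from the black rack to the empty wooden rack, one in each bay and in reverse order, counted from each rack's yellow end: the can nearest the black rack's yellow end goes into the bay farthest from the wooden rack's yellow end, the second nearest into the second farthest, and so on. Keep the cans upright all the while and leave them all standing on the bay floors.

Things in the scene. Friction and masses are not known exactly. Their poses are not given: they have to be found in the camera images.
- old_rack: Black rack, a can in each bay at first. Fixed row of 4 bays, centres at x 0, y +108, +36, -36, -108 mm. Bays 66 x 66 mm inside, floor 8 mm and 6 mm thick walls 22 mm above the table. Outside 78 (x) x 294 (y) mm, plus a yellow block 12 mm thick, 30 mm high on the +y end only. Origin: centre of underside, at table level; +y along the row to the yellow end, z up. Either side of the table, any yaw.
- new_rack: Brown wooden rack, empty at the start. Fixed row of 4 bays, centres at x 0, y +108, +36, -36, -108 mm. Bays 66 x 66 mm inside, floor 8 mm and 6 mm thick walls 22 mm above the table. Outside 78 (x) x 294 (y) mm, plus a yellow block 12 mm thick, 30 mm high on the +y end only. Origin: centre of underside, at table level; +y along the row to the yellow end, z up. Either side of the table, any yaw.
- can_red: Loose small red spray can, about 120 g, upright: plain red cylinder 44 mm in diameter and 70 mm high with a pale paper band round it, then a red cap 32 mm in diameter, 95 mm high in all. It stands near the middle of its pad in the old rack, in any of the four bays. Origin: centre of its underside; z up along its axis.
- can_blue: Loose small blue spray can, about 120 g, upright: plain blue cylinder 44 mm in diameter and 70 mm high with a pale paper band round it, then a blue cap 32 mm in diameter, 95 mm high in all. It stands near the middle of its pad in the old rack, in any of the four bays. Origin: centre of its underside; z up along its axis.
- can_green: Loose small green spray can, about 120 g, upright: plain green cylinder 44 mm in diameter and 70 mm high with a pale paper band round it, then a green cap 32 mm in diameter, 95 mm high in all. It stands near the middle of its pad in the old rack, in any of the four bays. Origin: centre of its underside; z up along its axis.
- can_white: Loose small white spray can, about 120 g, upright: plain white cylinder 44 mm in diameter and 70 mm high with a pale paper band round it, then a white cap 32 mm in diameter, 95 mm high in all. It stands near the middle of its pad in the old rack, in any of the four bays. Origin: centre of its underside; z up along its axis.
- pad_red: Fixed flat red pad, 62 mm square and 3 mm thick, on the floor of one bay of the old rack; the red can stands on it at the start, so that after the can has gone the pad still shows which bay it came from. Origin: centre of its underside, 8 mm above the table; axes parallel to those of the old rack.
- pad_blue: Fixed flat blue pad, 62 mm square and 3 mm thick, on the floor of one bay of the old rack; the blue can stands on it at the start, so that after the can has gone the pad still shows which bay it came from. Origin: centre of its underside, 8 mm above the table; axes parallel to those of the old rack.
- pad_green: Fixed flat green pad, 62 mm square and 3 mm thick, on the floor of one bay of the old rack; the green can stands on it at the start, so that after the can has gone the pad still shows which bay it came from. Origin: centre of its underside, 8 mm above the table; axes parallel to those of the old rack.
- pad_white: Fixed flat white pad, 62 mm square and 3 mm thick, on the floor of one bay of the old rack; the white can stands on it at the start, so that after the can has gone the pad still shows which bay it came from. Origin: centre of its underside, 8 mm above the table; axes parallel to those of the old rack.

How it is judged:
By the outcome, as a careful person would: the job done as asked, in the order asked, and still so for the second after the job is handed in, with the robot touching nothing.
It also fails if it takes over 112 s, if anything falls off the work surface, if the arm or the gripper's body presses on something with over 40 N, if the wrist force passes 120 N, or if a joint passes its speed limit or range.

ROBOT

A 6-joint arm with a two-finger parallel gripper is mounted at the origin on the work surface. World frame = base frame: x ahead of the robot, y to its left, z up, the work surface at z = 0. Lengths are in m, angles in rad, forces in N, time in s.
With the tool pointing down it reaches from about 0.375 to 0.975 m from the base axis. Payload 3.8 kg.
Tool frame: the origin (TCP) lies midway between the tips of the shut fingers; the grasp point (between the pads) lies 19 mm behind it; z points along the fingers, y is the line along which they close (so a half turn about z gives the same grasp; the last joint's range is limited). The gripper opens to 85 mm and grips with 20 to 120 N. Pads are 22 mm wide; open, the fingers measure 114 mm over their backs; the gripper's body (76 mm by 85 mm) begins 54 mm behind the grasp point. The pads swing forward as they close: fully open they stand 13 mm farther back than shut.
Start: joints at [-1.345, 0.264, 1.604, -0, 1.274, -0.037], TCP at [0.175, -0.652, 0.231] pointing down, gripper open.
Joint ranges: [-2.63, 2.63], [-0.94, 2.18], [0.31, 2.57], [-1.31, 4.45], [0, 2.66], [-2.55, 2.55]. Speed limits (rad/s): [2.57, 2.57, 3.14, 3.14, 3.14, 3.14].

INTERFACE

Orientations are given as a rotation vector (axis times angle).
In Python, from workcell import bot gives the robot as it stands.
- The arm moves only by the tool step_arm, never from a script. Its argument "motion" is a list of rows, each a list of 5 numbers: the finger opening in cm, from 0 to 8.54, then the shift along the tool's x, y, z in cm, then the turn about the tool's z in degrees. In form: [[claw, dx, dy, dz, twist], ...]. A call has 1 to 20 rows; each row is the pose to reach, as a shift and turn from the pose commanded when the call began, along the tool's axes at that moment; what a row does not reach only later rows make up. A row lasts 1/10 s, in which the tool goes at most 50 mm and 8.59 degrees, less where a joint would pass 70% of its speed; a pose out of reach is approached as far as the arm can. A call with a gripper value outside its range is refused whole. The fingers move at their own pace and stop on an object; "force" is the grip in N (left out, the last holds). Time passes only in rows, so rows that repeat a pose let the fingers close. It gives the time, the measured TCP pose, the force, the opening and the grip force at its end, in the units of the state.
- bot.read_state(): the state, without advancing time (a new reading comes with each control period).
- bot.read_camera(name): name is "side" or "top"; returns (picture, depth): 384x512x3 uint8, red, green, blue; 384x512 float32, m along the optical axis (not along the pixel's ray), 0 where there is no reading.
- bot.calibration(name): a dict with "mtx" (3x3 intrinsics, pixels), "origin" and "orientation" of the camera in the world. Camera axes: x right, y up, looking along -z (the intrinsics and any distortion apply to the point x, -y, -z); pixel columns grow to the right and rows downward; lengths in m; the calibration is good to about 2 mm. A picture is of the moment at which its call begins. calibration takes no time and is no camera call.
- bot.finish_job(): hands the job in; it is judged then, once.
The state is a dict: "time": time; "q": joint angles; "joint_vel": joint speeds; "joint_torque": joint torques, N m; "tool_pos": TCP position; "tcp_rot": TCP orientation; "wrist_force": force on the tool from outside, world axes, zero at the start; "torque": the same for the moment, N m; "width": opening from 0.0 (shut) to 1.0 (fully open); "grip_force": force on a finger pad.
Only numpy, scipy, OpenCV 4.12 (cv2) and the standard library are available. Lean on these libraries where they do the work, as an engineer would, in place of code of your own. Each camera call takes 0.05 s, during which the arm holds its last target. There are 200 camera calls.

## Working session

There is one attempt and no reset: what is moved stays moved. The work goes in short steps, Python scripts to look and compute and a tool call to move; the robot and the scene stay as the last step left them, time stands still between calls to the robot, and variables do not carry over. Pictures are saved under pics/ and viewed, at most 14 in all, crops included, and the job is handed in when it is done.

Besides the shell and the picture viewer there is one more tool, called after "Call:" in YAML: its name, and indented under it one key for each argument. step_arm: Moves the arm, as the interface text tells. Its arguments: {"type":"object","properties":{"motion":{"type":"array","items":{"type":"array","items":{"type":"number"}}},"force":{"type":"number"}},"required":["motion"]}

```bash
mkdir -p pics
python3 - <<'E'
from workcell import bot
import cv2,numpy as np
for n in("top","side"):
    p,d=bot.read_camera(n); cv2.imwrite(f"pics/{n}0.png",p[:,:,::-1]); np.savez(f"{n}0.npz",p=p,d=d); c=bot.calibration(n); print(n,c)
s=bot.read_state(); print(s)
E
```

```text
top {'mtx': array([[430.05925307,   0.        , 251.26443162],
       [  0.        , 430.05925307, 193.338688  ],
       [  0.        ,   0.        ,   1.        ]]), 'origin': array([0.46095713, 0.00636844, 0.89397385]), 'orientation': array([ 0.02401261, -0.08178748, -1.59186638])}
side {'mtx': array([[357.45111412,   0.        , 253.62640148],
       [  0.        , 357.45111412, 193.20520239],
       [  0.        ,   0.        ,   1.        ]]), 'origin': array([ 0.16576023, -0.42587708,  0.65387452]), 'orientation': array([ 0.70726716, -0.25436922, -0.71544668])}
{'time': 0.1, 'q': array([-1.34490527e+00,  2.64706075e-01,  1.60527070e+00, -1.10604909e-05,
        1.27367976e+00, -3.68869398e-02]), 'joint_vel': array([-0.00057926, -0.00107802, -0.00369766, -0.00012729,  0.00109341,
        0.00083209]), 'joint_torque': array([ 2.43473578e-04, -5.16705930e+01, -3.68590665e+01, -1.35436153e-04,
        6.28352471e-03, -8.94824780e-06]), 'tool_pos': array([ 0.1751939 , -0.65117465,  0.23004951]), 'tcp_rot': array([-3.11247823e+00, -4.11320126e-01,  3.22235111e-04]), 'wrist_force': array([0.34195519, 0.76989258, 0.32325438]), 'torque': array([0.04552767, 0.01490408, 0.04920318]), 'grip_force': 0.0, 'width': 1.0018319113802014}
```

View pics/top0.png

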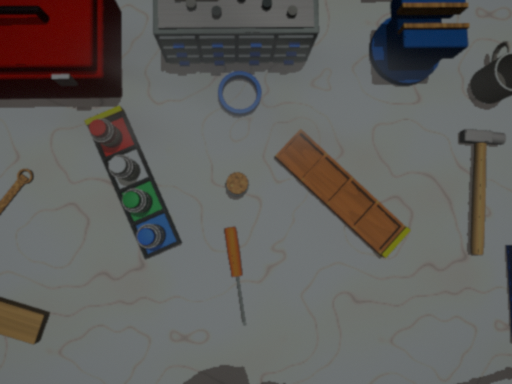

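View pics/side0.png

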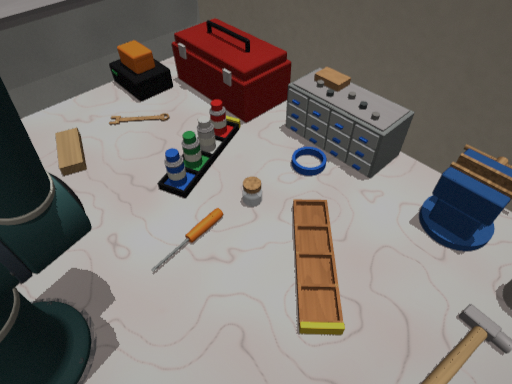

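Order from the black rack's yellow end (top view, 103,113) is red (103,131), white (123,167), green (136,202), blue (150,236). The wooden rack's yellow end is at (396,243), its far end at (290,145).

```bash
cat > h.py <<'E'
import numpy as np,cv2
from scipy.spatial.transform import Rotation as R
from workcell import bot
def world(n,d):
    c=bot.calibration(n);K=c["mtx"];v,u=np.mgrid[:384,:512]
    P=np.stack([(u-K[0,2])/K[0,0]*d,-(v-K[1,2])/K[1,1]*d,-d],-1)
    return P@R.from_rotvec(c["orientation"]).as_matrix().T+c["origin"]
def go(target,yaw):
    "shift in tool axes (cm) and twist deg from present pose to target TCP, tool y along yaw (mod 180)"
    s=bot.read_state();M=R.from_rotvec(s["tcp_rot"]).as_matrix()
    d=M.T@(np.array(target)-s["tool_pos"])*100
    cur=np.degrees(np.arctan2(M[1,1],M[0,1]))
    t=(-(yaw-cur)+90)%180-90
    return np.round(d,2),np.round(t,1),np.round(np.degrees(s["q"][5]),1)
E
python3 - <<'E'
from h import *
for n in("top","side"):
    f=np.load(n+"0.npz");p=f["p"];W=world(n,f["d"]);z=W[...,2]
    hsv=cv2.cvtColor(p,cv2.COLOR_RGB2HSV)
    print(n,"table z",np.median(z[(f["d"]>0)&(abs(z)<.02)]))
    inb=(W[...,0]>.3)&(W[...,0]<.8)
    m=inb&(z>.012)&(z<.04)
    if n=="top":
        for nm,(u0,v0,u1,v1) in dict(old=(80,100,190,262),new=(268,125,415,262)).items():
            k=np.zeros_like(m);k[v0:v1,u0:u1]=1
            q=W[m&k]; r=cv2.minAreaRect(q[:,:2].astype(np.float32)*1000); print(nm,r,np.percentile(q[:,2],[5,50,95]))
    Y=cv2.inRange(hsv,(24,150,60),(36,255,255))>0
    k=cv2.connectedComponentsWithStats((Y&inb).astype(np.uint8))
    for i in range(1,k[0]):
        if k[2][i,4]>15: print("yel",k[2][i],np.median(W[k[1]==i],0))
    # cap tops
    for nm,lo,hi in (("red",(0,120,40),(6,255,255)),("blue",(100,120,40),(125,255,255)),("green",(50,120,40),(80,255,255)),("white",(0,0,60),(179,60,255))):
        mm=(cv2.inRange(hsv,lo,hi)>0)&inb&(z>.098)&(z<.112)&(W[...,1]>.12)&(W[...,1]<.4)
        q=W[mm]
        if len(q)>5: c,r=cv2.minEnclosingCircle(q[:,:2].astype(np.float32)*1000);print(nm,len(q),np.round(q.mean(0),4),c,r)
E
```

```text
top table z 0.00029776188001684467
old ((548.1152954101562, 212.78765869140625), (305.8326416015625, 78.94083404541016), 22.74932861328125) [0.01234112 0.02157167 0.03081294]
new ((516.6099243164062, -212.9927520751953), (306.55596923828125, 79.42656707763672), 45.570716857910156) [0.01364363 0.02205891 0.03053984]
yel [ 86 107  36  17 140] [0.68579917 0.26257884 0.03008555]
yel [381 228  29  29 200] [ 0.41407964 -0.31388062  0.03004198]
red 192 [0.6408 0.2569 0.1061] (640.7464599609375, 257.41558837890625) 14.711553573608398
blue 230 [0.4402 0.1696 0.1059] (440.328857421875, 169.79180908203125) 15.285481452941895
green 213 [0.5073 0.1961 0.1059] (507.4815979003906, 196.16514587402344) 15.139086723327637
white 247 [0.5785 0.2173 0.1054] (643.8125, 160.97811889648438) 156.67950439453125
side table z 0.0005981975090285641
yel [226 116  14  12  64] [0.6893628  0.2516514  0.02940349]
yel [300 322  45  12 499] [ 0.41095678 -0.31628941  0.02916742]
red 253 [0.7083 0.2757 0.1048] (716.173095703125, 298.9743957519531) 101.34693145751953
blue 118 [0.4413 0.1675 0.1052] (610.6277465820312, 148.05621337890625) 187.04530334472656
green 99 [0.5055 0.1943 0.1053] (506.1522216796875, 196.87521362304688) 15.343165397644043
white 137 [0.6072 0.213  0.1053] (612.5431518554688, 165.46035766601562) 187.67529296875
```

Run:
```python
from h import *
f=np.load("top0.npz");W=world("top",f["d"]);z=W[...,2]
for nm,c in dict(red=(.642,.252),white=(.576,.224),green=(.509,.197),blue=(.443,.169)).items():
    k=(np.hypot(W[...,0]-c[0],W[...,1]-c[1])<.03)&(z>.1)&(z<.112)
    print(nm,k.sum(),cv2.minEnclosingCircle(W[k][:,:2].astype(np.float32)*1000))
k=(z>.12)&(W[...,0]<.8)&(W[...,0]>.5);q=W[k]
r=np.hypot(q[:,0]-.641,q[:,1]-.257);i=r.argmin();print("tall near red",q[i],r[i])
for nm,c in dict(red=(.596,-.132)).items():
    r=np.hypot(q[:,0]-c[0],q[:,1]-c[1]);i=r.argmin();print(nm,q[i],r[i])
print(go((.641,.257,.20),-67.25))
```

```text
red 239 ((640.7905883789062, 256.86834716796875), 15.827150344848633)
white 243 ((572.1724853515625, 220.27023315429688), 16.083986282348633)
green 239 ((507.4275817871094, 196.3484344482422), 15.886990547180176)
blue 242 ((439.8054504394531, 170.222900390625), 15.898975372314453)
tall near red [0.72523562 0.25329814 0.12875479] 0.08431692693593684
red [ 0.79419566 -0.12326341  0.13325355] 0.19838812309602705
(array([ 68.57, -75.59,   3.17]), np.float64(-7.7), np.float64(-2.1))
```

Call:
step_arm:
  motion:
    - [8.54,68.6,-75.6,3.1,-7.7]
    - [8.54,68.6,-75.6,3.1,-7.7]
    - [8.54,68.6,-75.6,3.1,-7.7]
    - [8.54,68.6,-75.6,3.1,-7.7]
    - [8.54,68.6,-75.6,3.1,-7.7]
    - [8.54,68.6,-75.6,3.1,-7.7]
    - [8.54,68.6,-75.6,3.1,-7.7]
    - [8.54,68.6,-75.6,3.1,-7.7]
    - [8.54,68.6,-75.6,3.1,-7.7]
    - [8.54,68.6,-75.6,3.1,-7.7]
    - [8.54,68.6,-75.6,3.1,-7.7]
    - [8.54,68.6,-75.6,3.1,-7.7]
    - [8.54,68.6,-75.6,3.1,-7.7]
    - [8.54,68.6,-75.6,3.1,-7.7]
    - [8.54,68.6,-75.6,3.1,-7.7]
    - [8.54,68.6,-75.6,3.1,-7.7]
    - [8.54,68.6,-75.6,3.1,-7.7]
    - [8.54,68.6,-75.6,3.1,-7.7]
    - [8.54,68.6,-75.6,3.1,-7.7]
    - [8.54,68.6,-75.6,3.1,-7.7]
  force: 40

```text
time: 2.1
tool_pos: [0.6319, 0.2394, 0.2001]
tcp_rot: [3.079, 0.62, -0.002]
wrist_force: [1.3, -1.2, 0.6]
width: 1.002
grip_force: 0.0
```

```bash
python3 -c "
from h import *
print(go((.641,.257,.20),-67.25), bot.read_state()['tool_pos'])"
```

```text
(array([ 1.52, -1.27,  0.01]), np.float64(0.0), np.float64(85.9)) [0.63191297 0.23942107 0.20013718]
```

Call:
step_arm:
  motion:
    - [8.54,1.5,-1.3,0,0]
    - [8.54,1.5,-1.3,0,0]
    - [8.54,1.5,-1.3,0,0]

```text
time: 2.4
tool_pos: [0.6398, 0.2551, 0.1999]
tcp_rot: [3.079, 0.621, -0.003]
wrist_force: [-0.0, -1.0, 0.4]
width: 0.998
grip_force: 0.0
```

Run:
```python
from h import *
print(go((.641,.257,.046),-67.25))
p,d=bot.read_camera("side");cv2.imwrite("pics/s1.png",cv2.resize(p[60:220,130:330,::-1],None,fx=3,fy=3))
```

```text
(array([ 0.22, -0.14, 15.39]), np.float64(0.1), np.float64(86.9))
```

View pics/s1.png

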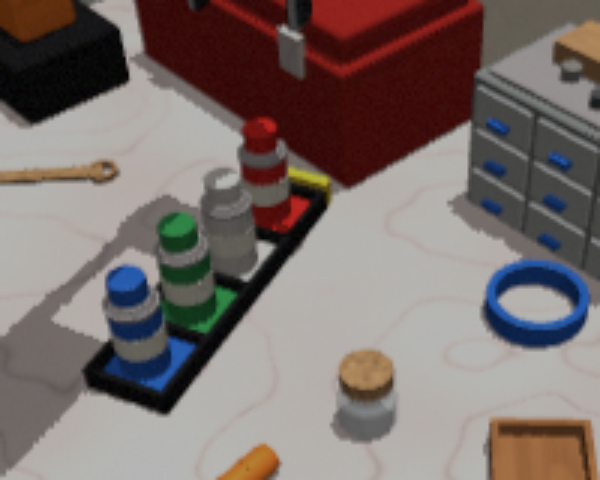

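The crop shows all four cans upright, with the fingertips just entering at the top at about (195,5) and (300,10), either side of and above the red can. Now I'll descend and grip.

Call:
step_arm:
  motion:
    - [8.54,0.1,-0.1,4,0]
    - [8.54,0.1,-0.1,8,0]
    - [8.54,0.1,-0.1,11,0]
    - [8.54,0.1,-0.1,13.5,0]
    - [8.54,0.1,-0.1,15.4,0]
    - [8.54,0.1,-0.1,15.4,0]
    - [8.54,0.1,-0.1,15.4,0]
    - [3.5,0.1,-0.1,15.4,0]
    - [3.5,0.1,-0.1,15.4,0]
    - [3.5,0.1,-0.1,15.4,0]
    - [3.5,0.1,-0.1,15.4,0]
    - [3.5,0.1,-0.1,15.4,0]
    - [3.5,0.1,-0.1,15.4,0]
    - [3.5,0.1,-0.1,15.4,0]
  force: 40

```text
time: 3.85
tool_pos: [0.6421, 0.2571, 0.0488]
tcp_rot: [-3.08, -0.62, -0.004]
wrist_force: [-1.1, -0.7, 5.1]
width: 0.503
grip_force: 40.8
```

```bash
python3 -c "
from h import *
print(go((.5964,-.1316,.18),-44.43), bot.read_state())"
```

```text
(array([-19.23,  34.07, -13.16]), np.float64(-22.8), np.float64(87.0)) {'time': 3.85, 'q': array([ 3.44900018e-01,  4.46800946e-01,  1.71591484e+00, -1.66094921e-04,
        9.76396243e-01,  1.51829112e+00]), 'joint_vel': array([-0.00023372, -0.0005478 , -0.0005005 , -0.00068508,  0.00019994,
       -0.00048337]), 'joint_torque': array([-1.71521120e-01, -5.22554398e+01, -2.96655357e+01,  9.33556468e-03,
       -3.53825558e-01, -2.11580819e-02]), 'tool_pos': array([0.6420741 , 0.25707862, 0.04876415]), 'tcp_rot': array([-3.07952529, -0.62024101, -0.00388622]), 'wrist_force': array([-1.11253273, -0.7494526 ,  5.0770488 ]), 'torque': array([-0.12754618,  0.1096488 , -0.02518723]), 'grip_force': 40.82103788852692, 'width': 0.5033959736412638}
```

Call:
step_arm:
  motion:
    - [3.5,0,0,-2,0]
    - [3.5,0,0,-5,0]
    - [3.5,0,0,-9,0]
    - [3.5,0,0,-13.2,0]
    - [3.5,-2,3.4,-13.2,-2]
    - [3.5,-4.5,8,-13.2,-5]
    - [3.5,-6.8,12,-13.2,-8]
    - [3.5,-9,16,-13.2,-11]
    - [3.5,-11.3,20,-13.2,-14]
    - [3.5,-13.5,24,-13.2,-17]
    - [3.5,-15.8,28,-13.2,-20]
    - [3.5,-17.8,31.5,-13.2,-22]
    - [3.5,-19.2,34.1,-13.2,-22.8]
    - [3.5,-19.2,34.1,-13.2,-22.8]
    - [3.5,-19.2,34.1,-13.2,-22.8]

```text
time: 5.35
tool_pos: [0.5955, -0.1325, 0.1786]
tcp_rot: [-2.897, -1.213, 0.0]
wrist_force: [0.3, 0.4, -0.8]
width: 0.506
grip_force: 40.9
```

Run:
```python
from h import *
print(go((.5964,-.1316,.047),-44.43),bot.read_state()["tool_pos"])
p,d=bot.read_camera("side");cv2.imwrite("pics/s2.png",cv2.resize(p[60:340,180:440,::-1],None,fx=2,fy=2))
W=world("side",d);
```

```text
(array([1.300e-01, 1.000e-02, 1.316e+01]), np.float64(-0.1), np.float64(29.6)) [ 0.59549188 -0.13253843  0.17859637]
```

View pics/s2.png

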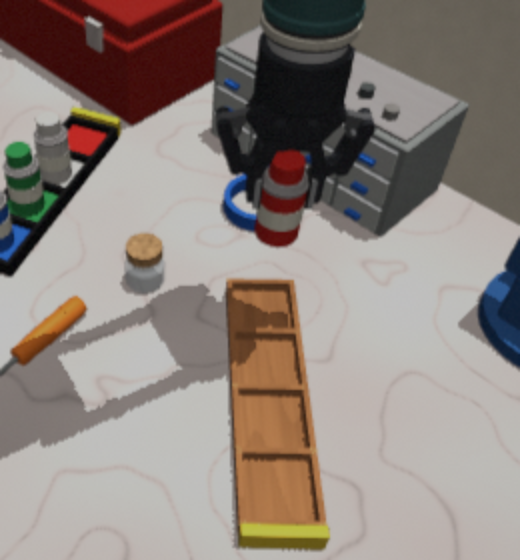

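The red can hangs at about (282,200), over the far bay (262,305), and is about as upright as the gripper. Now I'll lower it.

Call:
step_arm:
  motion:
    - [3.5,0.1,0,4,0]
    - [3.5,0.1,0,8,0]
    - [3.5,0.1,0,11,0]
    - [3.5,0.1,0,12.2,0]
    - [3.5,0.1,0,12.7,0]
    - [3.5,0.1,0,13.1,0]
    - [3.5,0.1,0,13.1,0]
    - [3.5,0.1,0,13.1,0]

```text
time: 6.2
tool_pos: [0.598, -0.1317, 0.0497]
tcp_rot: [2.895, 1.216, 0.004]
wrist_force: [-0.0, 0.2, -0.4]
width: 0.5
grip_force: 41.0
```

Call:
step_arm:
  motion:
    - [3.5,0,0,0.2,0]
    - [3.5,0,0,0.4,0]
    - [3.5,0,0,0.4,0]

```text
time: 6.5
tool_pos: [0.5976, -0.1318, 0.0458]
tcp_rot: [2.896, 1.216, 0.003]
wrist_force: [-2.0, 0.3, 6.5]
width: 0.502
grip_force: 41.5
```

Call:
step_arm:
  motion:
    - [8.54,0,0,-0.1,0]
    - [8.54,0,0,-0.1,0]
    - [8.54,0,0,-0.1,0]
    - [8.54,0,0,-0.1,0]
    - [8.54,0,0,-2,0]
    - [8.54,0,0,-6,0]
    - [8.54,0,0,-10.5,0]
    - [8.54,0,0,-14.5,0]
    - [8.54,2.7,-3,-15.3,3]
    - [8.54,6,-6.8,-15.3,6]
    - [8.54,9,-10.1,-15.3,9]
    - [8.54,12,-13.5,-15.3,12]
    - [8.54,15,-16.9,-15.3,15]
    - [8.54,18,-20.3,-15.3,18]
    - [8.54,21,-23.7,-15.3,21]
    - [8.54,23.4,-26.4,-15.3,22.8]
    - [8.54,23.4,-26.4,-15.3,22.8]
    - [8.54,23.4,-26.4,-15.3,22.8]

```text
time: 8.3
tool_pos: [0.5715, 0.2211, 0.1965]
tcp_rot: [3.078, 0.624, -0.001]
wrist_force: [-0.5, -0.3, 0.1]
width: 1.001
grip_force: 0.0
```

Run:
```python
from h import *
print(go((.5722,.2203,.046),-67.25),bot.read_state()["tool_pos"])
p,d=bot.read_camera("side");cv2.imwrite("pics/s3.png",cv2.resize(p[60:340,150:410,::-1],None,fx=2,fy=2))
```

```text
(array([ 0.04,  0.09, 15.05]), np.float64(0.2), np.float64(85.9)) [0.57154629 0.22111152 0.19651582]
```

View pics/s3.png

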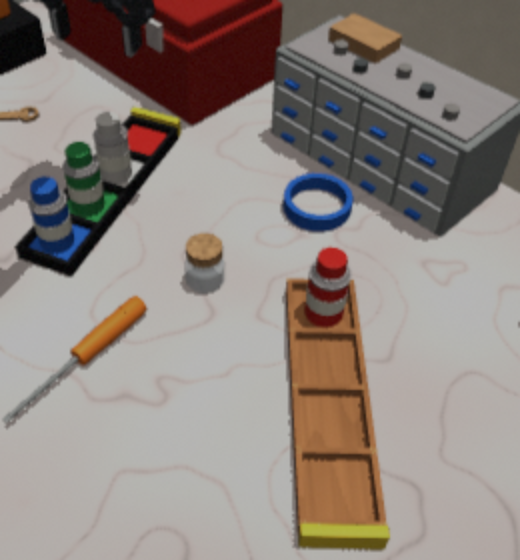

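Red stands upright in the far bay (326,290), and the fingers are above the white can (113,150). White is next: grip, lift, and carry to (0.546, -0.183).

Call:
step_arm:
  motion:
    - [8.54,0,0,4,0.2]
    - [8.54,0,0,8,0.2]
    - [8.54,0,0,11,0.2]
    - [8.54,0,0,13.2,0.2]
    - [8.54,0,0,15,0.2]
    - [8.54,0,0,15,0.2]
    - [8.54,0,0,15,0.2]
    - [3.5,0,0,15,0.2]
    - [3.5,0,0,15,0.2]
    - [3.5,0,0,15,0.2]
    - [3.5,0,0,15,0.2]
    - [3.5,0,0,15,0.2]
    - [3.5,0,0,15,0.2]
    - [3.5,0,0,15,0.2]

```text
time: 9.75
tool_pos: [0.573, 0.2209, 0.0485]
tcp_rot: [-3.081, -0.615, -0.004]
wrist_force: [-0.9, -0.1, 6.6]
width: 0.501
grip_force: 41.0
```

```bash
python3 -c "
from h import *
print(go((.546,-.183,.18),-44.43), bot.read_state()['tool_pos'])"
```

```text
(array([-17.97,  36.27, -13.18]), np.float64(-23.0), np.float64(86.2)) [0.57300755 0.2209482  0.04851422]
```

Call:
step_arm:
  motion:
    - [3.5,0,0,-2,0]
    - [3.5,0,0,-5,0]
    - [3.5,0,0,-9,0]
    - [3.5,0,0,-13.2,0]
    - [3.5,-1.7,3.4,-13.2,-2]
    - [3.5,-4,8,-13.2,-5]
    - [3.5,-6,12,-13.2,-8]
    - [3.5,-8,16,-13.2,-11]
    - [3.5,-10,20,-13.2,-14]
    - [3.5,-12,24,-13.2,-17]
    - [3.5,-14,28,-13.2,-20]
    - [3.5,-16,32.3,-13.2,-22]
    - [3.5,-18,36.3,-13.2,-22.9]
    - [3.5,-18,36.3,-13.2,-22.9]
    - [3.5,-18,36.3,-13.2,-22.9]
    - [3.5,-18,36.3,-13.2,-22.9]

```text
time: 11.35
tool_pos: [0.5446, -0.1828, 0.1785]
tcp_rot: [-2.896, -1.214, 0.001]
wrist_force: [0.7, 0.1, -0.5]
width: 0.504
grip_force: 41.1
```

```bash
python3 -c "
from h import *
print(go((.546,-.183,.046),-44.43), bot.read_state()['tool_pos'])"
```

```text
(array([ 0.08,  0.13, 13.25]), np.float64(-0.1), np.float64(23.5)) [ 0.54463099 -0.18280956  0.17845869]
```

Call:
step_arm:
  motion:
    - [3.5,0.1,0.1,4,0]
    - [3.5,0.1,0.1,8,0]
    - [3.5,0.1,0.1,11,0]
    - [3.5,0.1,0.1,12.4,0]
    - [3.5,0.1,0.1,12.9,0]
    - [3.5,0.1,0.1,13.2,0]
    - [3.5,0.1,0.1,13.4,0]
    - [3.5,0.1,0.1,13.4,0]
    - [3.5,0.1,0.1,13.4,0]

```text
time: 12.25
tool_pos: [0.5474, -0.1842, 0.0463]
tcp_rot: [2.896, 1.213, 0.003]
wrist_force: [-0.4, -0.2, -0.9]
width: 0.504
grip_force: 41.1
```

Call:
step_arm:
  motion:
    - [3.5,0,0,0.1,0]
    - [3.5,0,0,0.1,0]
    - [8.54,0,0,0.1,0]
    - [8.54,0,0,0.1,0]
    - [8.54,0,0,0.1,0]
    - [8.54,0,0,0.1,0]
    - [8.54,0,0,-2,0]
    - [8.54,0,0,-6,0]
    - [8.54,0,0,-10.5,0]
    - [8.54,0,0,-14.5,0]
    - [8.54,3,-3.6,-15.2,3]
    - [8.54,6,-7.2,-15.2,6]
    - [8.54,9,-10.8,-15.2,9]
    - [8.54,12,-14.4,-15.2,12]
    - [8.54,15,-18,-15.2,15]
    - [8.54,18,-21.6,-15.2,18]
    - [8.54,21,-25.2,-15.2,21]
    - [8.54,24.3,-29.2,-15.2,22.8]
    - [8.54,24.3,-29.2,-15.2,22.8]
    - [8.54,24.3,-29.2,-15.2,22.8]

```text
time: 14.25
tool_pos: [0.5082, 0.1954, 0.1967]
tcp_rot: [3.079, 0.623, -0.001]
wrist_force: [1.1, 0.1, -0.4]
width: 1.004
grip_force: 0.0
```

Run:
```python
from h import *
print(go((.5074,.1963,.046),-67.25),bot.read_state()["tool_pos"])
p,d=bot.read_camera("side");cv2.imwrite("pics/s4.png",cv2.resize(p[60:340,150:410,::-1],None,fx=2,fy=2))
```

```text
(array([-0.03, -0.12, 15.07]), np.float64(0.1), np.float64(85.6)) [0.50822869 0.19535903 0.19667978]
```

View pics/s4.png

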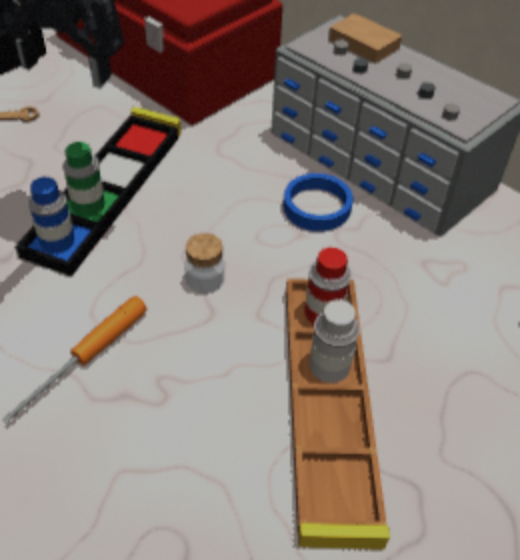

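White stands upright in the second bay (332,345), red is undisturbed, and the fingers are above green (85,180).

Call:
step_arm:
  motion:
    - [8.54,0,-0.1,4,0.1]
    - [8.54,0,-0.1,8,0.1]
    - [8.54,0,-0.1,11,0.1]
    - [8.54,0,-0.1,13.2,0.1]
    - [8.54,0,-0.1,15,0.1]
    - [8.54,0,-0.1,15,0.1]
    - [8.54,0,-0.1,15,0.1]
    - [3.5,0,-0.1,15,0.1]
    - [3.5,0,-0.1,15,0.1]
    - [3.5,0,-0.1,15,0.1]
    - [3.5,0,-0.1,15,0.1]
    - [3.5,0,-0.1,15,0.1]
    - [3.5,0,-0.1,15,0.1]
    - [3.5,0,-0.1,15,0.1]

```text
time: 15.7
tool_pos: [0.5094, 0.1956, 0.0484]
tcp_rot: [-3.081, -0.615, -0.004]
wrist_force: [-0.9, 0.3, 6.1]
width: 0.505
grip_force: 40.9
```

```bash
python3 -c "
from h import *
print(go((.4956,-.2344,.18),-44.43), bot.read_state()['tool_pos'])"
```

```text
(array([-17.75,  39.18, -13.19]), np.float64(-23.0), np.float64(85.8)) [0.50939269 0.19561417 0.04841091]
```

Call:
step_arm:
  motion:
    - [3.5,0,0,-2,0]
    - [3.5,0,0,-5,0]
    - [3.5,0,0,-9,0]
    - [3.5,0,0,-13.2,0]
    - [3.5,-1.6,3.4,-13.2,-2]
    - [3.5,-3.6,8,-13.2,-5]
    - [3.5,-5.4,12,-13.2,-8]
    - [3.5,-7.2,16,-13.2,-11]
    - [3.5,-9,20,-13.2,-14]
    - [3.5,-10.9,24,-13.2,-17]
    - [3.5,-12.7,28,-13.2,-19]
    - [3.5,-14.5,32,-13.2,-21]
    - [3.5,-16.3,36,-13.2,-22]
    - [3.5,-17.8,39.2,-13.2,-22.9]
    - [3.5,-17.8,39.2,-13.2,-22.9]
    - [3.5,-17.8,39.2,-13.2,-22.9]
    - [3.5,-17.8,39.2,-13.2,-22.9]

```text
time: 17.4
tool_pos: [0.494, -0.2341, 0.1785]
tcp_rot: [-2.896, -1.214, 0.001]
wrist_force: [0.1, 0.0, -0.4]
width: 0.501
grip_force: 41.1
```

```bash
python3 -c "
from h import *
print(go((.4956,-.2344,.046),-44.43), bot.read_state()['tool_pos'])"
```

```text
(array([ 0.09,  0.15, 13.25]), np.float64(-0.1), np.float64(16.5)) [ 0.49397725 -0.23408495  0.17847908]
```

Call:
step_arm:
  motion:
    - [3.5,0.1,0.1,4,0]
    - [3.5,0.1,0.1,8,0]
    - [3.5,0.1,0.1,11,0]
    - [3.5,0.1,0.1,12.4,0]
    - [3.5,0.1,0.1,12.9,0]
    - [3.5,0.1,0.1,13.2,0]
    - [3.5,0.1,0.1,13.4,0]
    - [3.5,0.1,0.1,13.5,0]
    - [3.5,0.1,0.1,13.5,0]
    - [3.5,0.1,0.1,13.5,0]

```text
time: 18.4
tool_pos: [0.497, -0.2358, 0.0454]
tcp_rot: [2.896, 1.213, 0.003]
wrist_force: [-0.2, 0.2, 3.3]
width: 0.506
grip_force: 41.4
```

Call:
step_arm:
  motion:
    - [8.54,0,0,0,0]
    - [8.54,0,0,0,0]
    - [8.54,0,0,0,0]
    - [8.54,0,0,0,0]
    - [8.54,0,0,-2,0]
    - [8.54,0,0,-6,0]
    - [8.54,0,0,-10.5,0]
    - [8.54,0,0,-14.5,0]
    - [8.54,2.7,-3.6,-15.3,3]
    - [8.54,5.5,-7.2,-15.3,6]
    - [8.54,8.3,-10.8,-15.3,9]
    - [8.54,11.1,-14.4,-15.3,12]
    - [8.54,13.9,-18,-15.3,15]
    - [8.54,16.7,-21.6,-15.3,18]
    - [8.54,19.5,-25.2,-15.3,20]
    - [8.54,22.3,-28.8,-15.3,22]
    - [8.54,24.9,-32.2,-15.3,22.8]
    - [8.54,24.9,-32.2,-15.3,22.8]
    - [8.54,24.9,-32.2,-15.3,22.8]

```text
time: 20.3
tool_pos: [0.4404, 0.1688, 0.1967]
tcp_rot: [3.079, 0.622, -0.001]
wrist_force: [0.3, -0.3, -0.5]
width: 1.003
grip_force: 0.0
```

Run:
```python
from h import *
print(go((.4398,.1702,.046),-67.25),bot.read_state()["tool_pos"])
p,d=bot.read_camera("side");cv2.imwrite("pics/s5.png",cv2.resize(p[60:340,150:410,::-1],None,fx=2,fy=2))
```

```text
(array([ 0.  , -0.16, 15.07]), np.float64(0.1), np.float64(85.1)) [0.44042309 0.16883788 0.1967193 ]
```

View pics/s5.png

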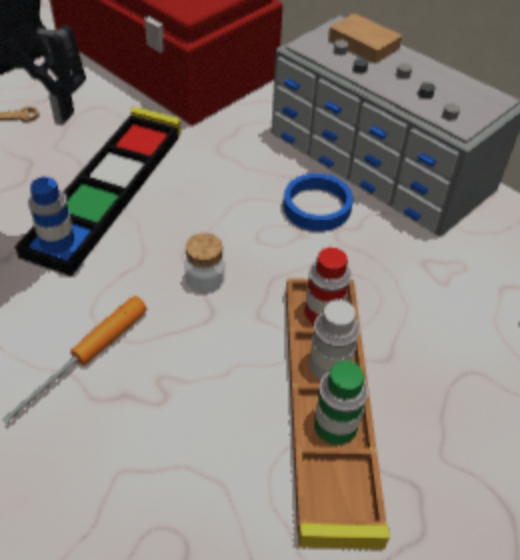

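Green is in the third bay (340,405), and only blue (50,215) is left, below the gripper.

Call:
step_arm:
  motion:
    - [8.54,0,-0.2,4,0.1]
    - [8.54,0,-0.2,8,0.1]
    - [8.54,0,-0.2,11,0.1]
    - [8.54,0,-0.2,13.2,0.1]
    - [8.54,0,-0.2,15,0.1]
    - [8.54,0,-0.2,15,0.1]
    - [8.54,0,-0.2,15,0.1]
    - [3.5,0,-0.2,15,0.1]
    - [3.5,0,-0.2,15,0.1]
    - [3.5,0,-0.2,15,0.1]
    - [3.5,0,-0.2,15,0.1]
    - [3.5,0,-0.2,15,0.1]
    - [3.5,0,-0.2,15,0.1]
    - [3.5,0,-0.2,15,0.1]

```text
time: 21.75
tool_pos: [0.4411, 0.1704, 0.0483]
tcp_rot: [3.081, 0.615, 0.003]
wrist_force: [-0.6, -1.4, 6.8]
width: 0.505
grip_force: 40.4
```

```bash
python3 -c "
from h import *
print(go((.4452,-.2858,.18),-44.43), bot.read_state()['tool_pos'])"
```

```text
(array([-17.12,  42.29, -13.19]), np.float64(-23.0), np.float64(85.5)) [0.44112649 0.17041285 0.04828508]
```

Call:
step_arm:
  motion:
    - [3.5,0,0,-2,0]
    - [3.5,0,0,-5,0]
    - [3.5,0,0,-9,0]
    - [3.5,0,0,-13.2,0]
    - [3.5,-1.4,3.4,-13.2,-2]
    - [3.5,-3.2,8,-13.2,-5]
    - [3.5,-4.9,12,-13.2,-8]
    - [3.5,-6.5,16,-13.2,-11]
    - [3.5,-8.1,20,-13.2,-14]
    - [3.5,-9.7,24,-13.2,-17]
    - [3.5,-11.3,28,-13.2,-19]
    - [3.5,-13,32,-13.2,-21]
    - [3.5,-14.6,36,-13.2,-22]
    - [3.5,-16.2,40,-13.2,-22.9]
    - [3.5,-17.1,42.3,-13.2,-22.9]
    - [3.5,-17.1,42.3,-13.2,-22.9]
    - [3.5,-17.1,42.3,-13.2,-22.9]
    - [3.5,-17.1,42.3,-13.2,-22.9]

```text
time: 23.55
tool_pos: [0.4442, -0.2851, 0.1786]
tcp_rot: [-2.896, -1.214, 0.0]
wrist_force: [-0.2, 0.3, -1.2]
width: 0.502
grip_force: 41.1
```

```bash
python3 -c "
from h import *
print(go((.4452,-.2858,.046),-44.43), bot.read_state()['tool_pos'])"
```

```text
(array([ 0.02,  0.14, 13.26]), np.float64(-0.1), np.float64(9.1)) [ 0.4441579  -0.28511056  0.17856334]
```

Call:
step_arm:
  motion:
    - [3.5,0,0.1,4,0]
    - [3.5,0,0.1,8,0]
    - [3.5,0,0.1,11,0]
    - [3.5,0,0.1,12.4,0]
    - [3.5,0,0.1,12.9,0]
    - [3.5,0,0.1,13.2,0]
    - [3.5,0,0.1,13.4,0]
    - [3.5,0,0.1,13.5,0]
    - [3.5,0,0.1,13.5,0]
    - [3.5,0,0.1,13.5,0]

```text
time: 24.55
tool_pos: [0.4463, -0.2877, 0.0453]
tcp_rot: [2.896, 1.213, 0.003]
wrist_force: [-0.0, 0.1, 3.2]
width: 0.509
grip_force: 41.3
```

Call:
step_arm:
  motion:
    - [8.54,0,0,0,0]
    - [8.54,0,0,0,0]
    - [8.54,0,0,0,0]
    - [8.54,0,0,0,0]
    - [8.54,0,0,-2,0]
    - [8.54,0,0,-6,0]
    - [8.54,0,0,-10.5,0]
    - [8.54,0,0,-14.5,0]
    - [8.54,2.7,-3.6,-15.3,0]
    - [8.54,5.5,-7.2,-15.3,0]
    - [8.54,8.3,-10.8,-15.3,0]
    - [8.54,11.1,-14.4,-15.3,0]
    - [8.54,13.9,-18,-15.3,0]
    - [8.54,16.7,-21.6,-15.3,0]
    - [8.54,16.7,-21.6,-15.3,0]
    - [8.54,16.7,-21.6,-15.3,0]

```text
time: 26.15
tool_pos: [0.4082, -0.0155, 0.197]
tcp_rot: [2.895, 1.219, 0.0]
wrist_force: [0.2, 0.1, -0.3]
width: 1.0
grip_force: 0.0
```

Run:
```python
from h import *
p,d=bot.read_camera("side");cv2.imwrite("pics/s6.png",cv2.resize(p[60:340,150:410,::-1],None,fx=2,fy=2))
p,d=bot.read_camera("top");W=world("top",d);z=W[...,2]
for nm,c in dict(red=(.5964,-.1316),white=(.546,-.183),green=(.4956,-.2344),blue=(.4452,-.2858)).items():
    k=(np.hypot(W[...,0]-c[0],W[...,1]-c[1])<.03)&(z>.095)&(z<.115)
    print(nm,k.sum(),np.median(z[k]),cv2.minEnclosingCircle(W[k][:,:2].astype(np.float32)*1000))
```

```text
red 230 0.10289121546952706 ((597.5361328125, -133.4370880126953), 15.707511901855469)
white 231 0.10299433443224026 ((547.2017211914062, -186.00819396972656), 15.967794418334961)
green 236 0.10293811258058605 ((496.8301086425781, -237.93838500976562), 15.832427978515625)
blue 236 0.10285664278787293 ((446.4723205566406, -289.2763977050781), 15.745027542114258)
```

View pics/s6.png

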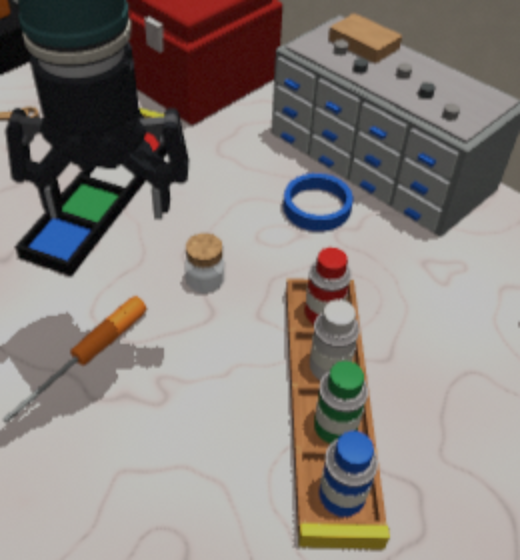

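All four cans stand on the bay floors (tops at 103 mm), in the order red, white, green, blue towards the yellow end (344,535). The arm is clear of everything.

```bash
python3 -c "
from workcell import bot
print(bot.finish_job())"
```

```text
the job is handed in; nothing more can be done
None
```

The four cans now stand upright on the wooden rack's bay floors in reverse order (red farthest from the yellow end, then white, green, blue), and the job was handed in at about 26 s, with the verdict not shown to me.

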